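# Shut off the air and fit the snap ring to the turntable spindle

## Robot

A 6-joint arm with a two-finger parallel gripper is mounted at the origin on the work surface. World frame = base frame: x ahead of the robot, y to its left, z up, the work surface at z = 0. Lengths are in m, angles in rad, forces in N, time in s.
With the tool pointing down it reaches from about 0.35 to 0.775 m from the base axis. Payload 5.5 kg.
Tool frame: the origin (TCP) lies midway between the tips of the shut fingers; the grasp point (between the pads) lies 19 mm behind it; z points along the fingers, y is the direction in which the jaws open and shut (so a half turn about z gives the same grasp; the last joint's range is limited). The gripper opens to 85 mm and grips with 20 to 120 N. Pads are 22 mm wide; open, the fingers measure 114 mm over their backs; the gripper's body (76 mm by 85 mm) begins 54 mm behind the grasp point. The pads swing forward as they close: fully open they stand 13 mm farther back than shut.
Start: joints at [1.092, 0.313, 0.046, 1.304, 0, 1.431], TCP at [0.191, 0.542, 0.231] pointing down, gripper open.
Joint ranges: [-2.76, 2.76], [-0.86, 1.69], [-1.03, 1.26], [-2.2, 2.34], [-1.47, 1.5], [-3.14, 3.14]. Speed limits (rad/s): [2.57, 2.57, 3.14, 3.14, 3.14, 3.14].

## Interface

Orientations are given as a rotation vector (axis times angle).
In Python, from rig import move_ptp, move_linear, movej, gripper_open, gripper_close, wait, ik, capture, camera_model, Unreachable, close_job, get_time_s, get_joints, get_dq, get_tau, get_tcp_pos, get_orientation, get_wrist_force, get_torque, get_width gives the robot as it stands. Calls block until the motion is done:
- move_ptp(position, orientation): joint-space move of the TCP to a pose.
- move_linear(position, attitude=None, vel=0.15, f_stop=None): straight line of the TCP; attitude=None keeps the orientation; vel is the mean speed in m/s. With f_stop (N) it stops when the force on the tool has changed by that much, and returns True; else False.
- movej(angles): joint-space move.
- gripper_open() and gripper_close(newtons=None): open the fingers fully, or close them until they stop; newtons is the grip in N (None keeps the last).
- wait(seconds).
- ik(position, orientation): joint angles nearest the present ones, or None.
- capture(name): name is "scene" or "top" or "wrist"; returns (picture, depth): 420x560x3 uint8, red, green, blue; 420x560 float32, m along the optical axis (not along the pixel's ray), 0 where there is no reading.
- camera_model(name): a dict with "vfov" (degrees; the focal length in pixels is half the picture's height over the tangent of half this angle, whatever the lens; pixels are square), "cx", "cy" (the principal point, pixels), "T" (4x4, takes a point from camera to world coordinates). Camera axes: x right, y down, z forward; pixel columns grow to the right and rows downward; lengths in m; the calibration is good to about 2 mm. A picture is of the moment at which its call begins: read the wrist's pose just before it. camera_model takes no time and is no camera call; for the wrist camera it gives the pose at the moment of the call.
A pose or a line that the arm cannot do raises Unreachable and nothing moves.
- close_job(): hands the job in, once; it reports no verdict.
Readings, each from a call of its own:
- get_time_s(): time.
- get_joints(): joint angles.
- get_dq(): joint speeds.
- get_tau(): joint torques, N m.
- get_tcp_pos(): TCP position.
- get_orientation(): TCP orientation.
- get_wrist_force(): force on the tool from outside, world axes, zero at the start.
- get_torque(): the same for the moment, N m.
- get_width(): finger opening in m.
Only numpy, scipy, OpenCV 4.12 (cv2) and the standard library are available. Lean on these libraries where they do the work, as an engineer would, in place of code of your own. Each camera call takes 0.05 s, during which the arm holds its last target. There are 200 camera calls.

## Task

First shut the air valve of the test turntable by turning its lever clockwise to the closed stop. Then squeeze the handles of the snap-ring pliers to spread the ring on their tips, lift them off their rest, and slide the spread ring down over the upright spindle stub, without forcing it, until it is level with the groove just above the hub, the ring centred on the spindle. Finish while holding the pliers there, upright and still squeezed so that the ring stays spread, not pressing on the spindle or hub; do not let go or put anything down, and leave the phone and the two key fobs where they are.

Things in the scene. Friction and masses are not known exactly. Their poses are not given: they have to be found in the camera images.
- valve_pivot (a point): Point on the lever's vertical axis at the lever's mid-height, 82 mm above the bench, on a steel ball valve in a steel pipe. Axes are the valve's: the pipe (18 mm thick, top 54 mm above the bench; valve body 36 mm thick, top 63 mm) runs 65 mm either way along y and goes down into the bench at both ends; z up.
- lever_end (a point): Outer end of the valve lever, 85 mm from the pivot. The lever is a level bar; its outer 53 mm is a black sleeve 14 mm wide, 76 to 88 mm above the bench, with only the pipe beneath, so closed fingertips can push it sideways. At joint value 0 it points along the valve's +y (along the pipe).
- valve_lever (a joint): Angle of the valve lever, rad: 0 = open (along the pipe, stop), 1.571 = closed (across the pipe, pointing along the valve's +x, stop). Grows clockwise seen from above; starts at 0 to 0.3. It stays where it is left and needs about 2 N at its end.
- pliers: Snap-ring pliers, about 0.3 kg, upright on their rest, handles up. Origin: middle of the underside of the dark steel cross bar (106 mm along y, 20 along x, 8 high) that lies on the rest; z up. Two handles stand side by side along y up to 111 mm above the origin, black-sleeved from 36 mm. Apart from them nothing reaches more than 15 mm above the origin.
- pliers_grip (a point): Between the handles, 86 mm straight above the pliers' origin, same axes. Handles: 18 mm wide (x), 8 mm thick (y); over their outer faces here 57 mm along y when free, 32 mm fully squeezed (faces then parallel). Squeezed along y they both move in against a spring (3 to 7 N on each) up to a solid stop, so a firm grip does no harm.
- ring_center (a point): Centre of the snap ring at mid-thickness: 29 mm along the pliers' +x, 55 mm below their origin, same axes. Level open ring of dark steel, 4 mm thick, about 52 mm across, lugs fast on the plier tips (at the pliers' x = 0). Free, its sides are 37 mm apart inside, too tight for the 40 mm spindle; fully spread, 46 mm: it clears the centred spindle by 2 to 3 mm all round.
- handle_left (a joint): Squeeze of the pliers, rad: 0 = handles free, ring closed; 0.16 = squeezed to the stop, ring fully spread. The other handle moves alike.
- rest: Fixed white rest of the pliers: base plate and two upright cheeks, 40 mm (x) by 14 mm, inner faces at y = +-39 mm, tops 80 mm above the bench. Origin on the bench between the cheeks; the pliers' origin is 80 mm straight above it, same yaw. The ring hangs 25 mm above the bench, ahead of (+x) and between the cheeks. Lift the pliers straight up by 70 mm or more to clear.
- spindle: Fixed turntable with an upright spindle stub. Housing 130 x 130 x 35 mm, disc 120 mm across up to 47 mm, hub 60 mm across up to 65 mm, groove (33 mm across) from 65 to 73 mm, then the steel stub end, 40 mm across up to 90 mm, chamfered to 33 mm across at its top at 94 mm (heights above the bench). Origin on the bench, on the axis; z up.
- groove (a point): Middle of the groove on the spindle's axis, 69 mm above the bench. The groove is 8 mm high; the hub face, 4 mm below this point, is its lower wall.
- phone: Bystander: flat phone lying on the bench, 145 x 70 x 8 mm. Origin: centre of its underside.
- fob_a: Bystander: white key fob lying on the bench, 62 x 36 x 12 mm. Origin: centre of its underside.
- fob_b: Bystander: black key fob lying on the bench, 62 x 36 x 12 mm. Origin: centre of its underside.
Not all that is in view belongs to the job. Leave any brown or turquoise look-alike of the rest alone.

How it is judged:
By the outcome, as a careful person would: the job done as asked, in the order asked, and still so for the second after the job is handed in, while the arm keeps its last pose, push and grip.
It also fails if it takes over 64 s, if anything falls off the work surface, if the arm or the gripper's body presses on something with over 40 N, if the wrist force passes 120 N, or if a joint passes its speed limit or range.

## Working session

There is one attempt and no reset: what is moved stays moved. The work goes in short steps, each a Python script; the robot and the scene stay as the last script left them, time stands still between calls to the robot, and variables do not carry over. Pictures are saved under pics/ and viewed, about 8 in all and at most 12, crops included, and the job is handed in when it is done.

```bash
ls; mkdir -p pics
cat > h.py <<'E'
import numpy as np, cv2
from rig import *
def K(c):
    f=210/np.tan(np.radians(c["vfov"])/2); return f,c["cx"],c["cy"]
def pts(d,c):
    f,cx,cy=K(c); v,u=np.mgrid[:420,:560]
    P=np.stack([(u-cx)/f*d,(v-cy)/f*d,d],-1)
    return P@c["T"][:3,:3].T+c["T"][:3,3]
def ray(u,v,z,c):
    f,cx,cy=K(c); r=c["T"][:3,:3]@np.array([(u-cx)/f,(v-cy)/f,1]); o=c["T"][:3,3]
    return o+r*(z-o[2])/r[2]
def proj(p,c):
    f,cx,cy=K(c); q=c["T"][:3,:3].T@(np.array(p)-c["T"][:3,3]); return q[0]/q[2]*f+cx,q[1]/q[2]*f+cy
def snap(n,tag):
    c=camera_model(n); im,d=capture(n); cv2.imwrite(f"pics/{tag}.png",im[:,:,::-1]); np.savez(f"{tag}.npz",im=im,d=d,T=c["T"],vfov=c["vfov"],cx=c["cx"],cy=c["cy"]); return im,d,c
def load(tag):
    z=np.load(tag+".npz"); return z["im"],z["d"],dict(T=z["T"],vfov=float(z["vfov"]),cx=float(z["cx"]),cy=float(z["cy"]))
E
python3 - <<'E'
from h import *
for n in("top","scene"):
    im,d,c=snap(n,n); print(n,{k:np.round(v,3).tolist() for k,v in c.items()}, (d>0).mean())
    P=pts(d,c); print(np.round(P[210,280],3))
a=cv2.imread("pics/top.png");b=cv2.imread("pics/scene.png")
print(get_time_s(),get_orientation(),get_width())
E
```

```text
pics
top {'vfov': 49.698, 'cx': 276.827, 'cy': 207.495, 'T': [[-0.073, -0.975, 0.212, 0.304], [-0.997, 0.072, -0.011, 0.105], [-0.005, -0.212, -0.977, 1.09], [0.0, 0.0, 0.0, 1.0]]} 0.9961309523809524
[0.533 0.086 0.003]
scene {'vfov': 42.346, 'cx': 280.822, 'cy': 209.888, 'T': [[0.743, 0.553, -0.377, 0.926], [0.669, -0.614, 0.419, -0.361], [0.0, -0.564, -0.826, 1.024], [0.0, 0.0, 0.0, 1.0]]} 0.9960756802721088
[ 0.457  0.157 -0.001]
0.1 [-5.29503295e-01 -3.09613732e+00  2.49901432e-03] 0.08538720463452129
```

View pics/top.png

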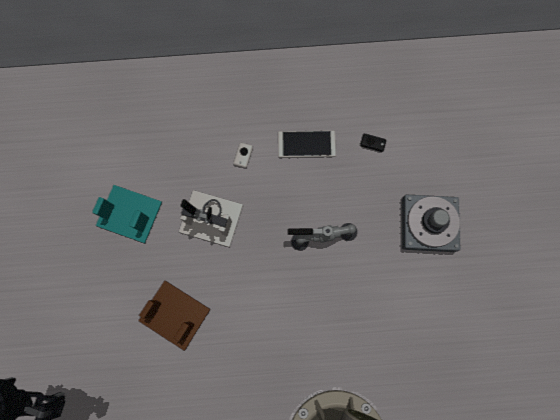

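View pics/scene.png

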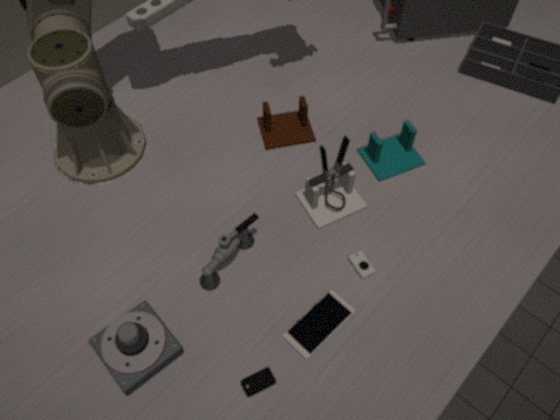

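The top view shows the white rest with the pliers at about (210,220). Its look-alikes are turquoise (128,213) and brown (175,315). The valve is at (320,235) with its lever pointing left at (300,232), the spindle at (435,220), the phone at (307,144), and the fobs at (243,155) and (373,142). I choose the white rest and will check it in a close crop.

```bash
cat > m.py <<'E'
from h import *
for tag,box in(("top",[(390,470,180,260),(270,370,205,265),(170,255,175,260)]),("scene",[(80,190,290,395),(190,270,200,300),(285,375,125,230)])):
    im,d,c=load(tag); P=pts(d,c); hsv=cv2.cvtColor(im,cv2.COLOR_RGB2HSV)
    def sub(b,m): 
        u0,u1,v0,v1=b; k=np.zeros(d.shape,bool); k[v0:v1,u0:u1]=True; return k&m&(d>0)
    z=P[...,2]
    # spindle
    for lo,hi in((.087,.1),(.057,.07),(.042,.052)):
        k=sub(box[0],(z>lo)&(z<hi)); Q=P[k]
        if len(Q)<8: print("sp",lo,len(Q)); continue
        (cx,cy),r=cv2.minEnclosingCircle(Q[:,:2].astype(np.float32)); print(tag,"sp",lo,len(Q),round(cx,4),round(cy,4),"r",round(r,4),"zmed",round(np.median(Q[:,2]),4),Q[:,:2].mean(0).round(4))
    # lever
    k=sub(box[1],(z>.079)&(z<.1)); Q=P[k]; print(tag,"lever n",len(Q)); 
    if len(Q)>5:
        m=Q[:,:2].mean(0); w,V=np.linalg.eigh(np.cov((Q[:,:2]-m).T)); a=V[:,1]*np.sign(V[1,1]); s=(Q[:,:2]-m)@a
        print(" mean",m.round(4),"dir",a.round(3),"ends",(m+a*s.min()).round(4),(m+a*s.max()).round(4),"zmed",np.median(Q[:,2]).round(4))
    k=sub(box[1],(z>.03)&(z<.07)); Q=P[k]; m=Q[:,:2].mean(0); w,V=np.linalg.eigh(np.cov((Q[:,:2]-m).T)); print(" pipe",len(Q),m.round(4),(V[:,1]*np.sign(V[1,1])).round(3),np.ptp((Q[:,:2]-m)@V[:,1]).round(3))
    for lo,hi in((.07,.105),(.15,.2)):
        k=sub(box[2],(z>lo)&(z<hi)); Q=P[k]; m=Q[:,:2].mean(0); w,V=np.linalg.eigh(np.cov((Q[:,:2]-m).T)); s=(Q[:,:2]-m)@V[:,1]; print(" pl",lo,len(Q),m.round(4),(V[:,1]*np.sign(V[1,1])).round(3),"mid",(m+V[:,1]*(s.max()+s.min())/2).round(4),np.ptp(s).round(3),np.median(Q[:,2]).round(4))
    # base plate (white)
    k=sub(box[2],(hsv[...,1]<40)&(hsv[...,2]>150)); n,L,S,C=cv2.connectedComponentsWithStats(k.astype(np.uint8)); print(" plate",[(S[i].tolist()) for i in range(1,n) if S[i,4]>100])
a=cv2.imread("pics/top.png"); b=cv2.imread("pics/scene.png")
f=lambda i,u,v:cv2.resize(i[v:v+100,u:u+133],(400,300),interpolation=cv2.INTER_CUBIC)
cv2.imwrite("pics/crop1.png",np.vstack([np.hstack([f(a,145,165),f(a,250,180)]),np.hstack([f(b,270,125),f(b,165,200)])]))
E
python3 m.py
```

```text
top sp 0.087 246 0.472 -0.269 r 0.0206 zmed 0.0937 [ 0.4712 -0.2676]
top sp 0.057 262 0.4717 -0.269 r 0.0304 zmed 0.0646 [ 0.4674 -0.26  ]
top sp 0.042 1450 0.4717 -0.2693 r 0.0604 zmed 0.0471 [ 0.4698 -0.2663]
top lever n 314
 mean [0.4625 0.0235] dir [0.073 0.997] ends [ 0.459  -0.0256] [0.4663 0.075 ] zmed 0.0874
 pipe 487 [ 0.4577 -0.0164] [-0.139  0.99 ] 0.141
 pl 0.07 417 [0.5081 0.2517] [0.272 0.962] mid [0.5108 0.2615] 0.108 0.0876
 pl 0.15 141 [0.5156 0.2672] [0.367 0.93 ] mid [0.5131 0.2608] 0.064 0.1844
 plate [[189, 191, 53, 55, 701]]
scene sp 0.087 375 0.4721 -0.2713 r 0.0207 zmed 0.0939 [ 0.4739 -0.272 ]
scene sp 0.057 416 0.4727 -0.2721 r 0.0309 zmed 0.0652 [ 0.483  -0.2737]
scene sp 0.042 2199 0.4714 -0.2715 r 0.061 zmed 0.0476 [ 0.4771 -0.2736]
scene lever n 352
 mean [0.4643 0.0181] dir [0.059 0.998] ends [ 0.4615 -0.0285] [0.4675 0.072 ] zmed 0.0871
 pipe 650 [ 0.4673 -0.0284] [-0.06   0.998] 0.139
 pl 0.07 588 [0.516  0.2645] [0.129 0.992] mid [0.5224 0.3136] 0.224 0.087
 pl 0.15 216 [0.5176 0.2595] [0.331 0.944] mid [0.5168 0.2572] 0.065 0.1751
 plate []
```

View pics/crop1.png

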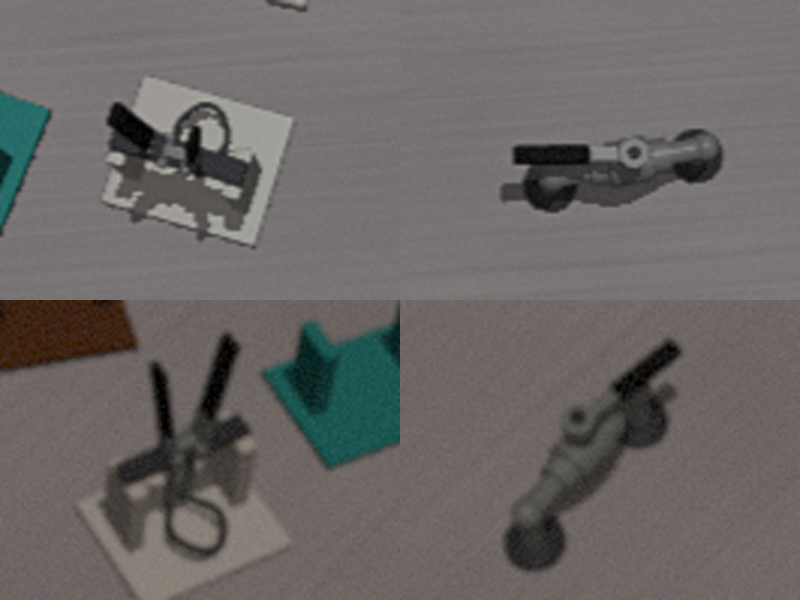

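The crop confirms the pliers stand on the white rest, with the ring toward +x. The valve lever is black and points about +y. The pipe runs at a yaw of about +8° and the lever is at about 0.2 rad. Next I push the valve.

```bash
cat >> h.py <<'E'
from scipy.spatial.transform import Rotation as Ro
def down(psi):
    c,s=np.cos(psi),np.sin(psi)
    return Ro.from_matrix(np.array([[c,s,0],[s,-c,0],[0,0,-1.]])).as_rotvec()
E
cat > v.py <<'E'
from h import *
piv=np.array([.461,-.011]); yaw=np.radians(7.75); r=.066
u=lambda f:np.array([np.cos(f),np.sin(f)]); n=lambda f:np.array([-np.sin(f),np.cos(f)])
def pose(f,s,z=.070): return np.r_[piv+r*u(f)+s*n(f),z]
phis=np.linspace(np.radians(85),yaw,8)
for k in(-1,1):
    print(k,[None if (q:=ik(pose(f,.018),down(f+k*np.pi/2))) is None else q[[0,5]].round(2).tolist() for f in phis])
E
python3 v.py
python3 - <<'E'
from h import *
T=camera_model("wrist")["T"]; R=Ro.from_rotvec(get_orientation()).as_matrix(); print((R.T@(T[:3,3]-get_tcp_pos())).round(3),(R.T@T[:3,:3]).round(3), camera_model("wrist")["vfov"])
E
```

```text
-1 [[-0.05, -3.11], [-0.05, -2.91], [-0.05, -2.72], [-0.06, -2.53], [-0.07, -2.35], [-0.08, -2.18], [-0.1, -2.0], [-0.12, -1.83]]
1 [[-0.05, 0.03], [-0.05, 0.23], [-0.05, 0.42], [-0.06, 0.61], [-0.07, 0.79], [-0.08, 0.97], [-0.1, 1.14], [-0.12, 1.31]]
[ 0.067 -0.    -0.145] [[ 0.001 -0.965 -0.263]
 [ 1.     0.001  0.   ]
 [ 0.    -0.263  0.965]] 61.435434965389376
```

```bash
cat >> v.py <<'E'
gripper_close(20)
f0=phis[0]
move_ptp(pose(f0,.045,.16),down(f0+np.pi/2))
move_linear(pose(f0,.045),vel=.15)
for f in phis: move_linear(pose(f,.018),down(f+np.pi/2),vel=.08)
F0=get_wrist_force(); print("F",F0.round(2),get_time_s())
p=get_tcp_pos(); d=np.r_[-n(yaw),0]
hit=move_linear(p+.02*d,vel=.03,f_stop=9); print(hit,((get_tcp_pos()-p)@d).round(4),get_wrist_force().round(1))
p=get_tcp_pos(); move_linear(p-.03*d,vel=.15); move_linear(get_tcp_pos()+[0,0,.1],vel=.25); print(get_time_s())
E
python3 v.py
python3 - <<'E'
from h import *
move_ptp(np.array([.43,.10,.30]),down(np.pi/2))
im,d,c=snap("top","top2"); print(get_time_s())
P=pts(d,c); z=P[...,2]; k=np.zeros(d.shape,bool); k[180:270,265:370]=1; k&=(z>.079)&(z<.1); Q=P[k]; m=Q[:,:2].mean(0); w,V=np.linalg.eigh(np.cov((Q[:,:2]-m).T)); s=(Q[:,:2]-m)@V[:,1]; print(len(Q),m.round(4),V[:,1].round(3),np.ptp(s).round(3))
a=cv2.imread("pics/top2.png"); cv2.imwrite("pics/c2.png",cv2.resize(a[150:300,200:400],(800,600),interpolation=cv2.INTER_CUBIC))
E
```

```text
-1 [[-0.05, -3.11], [-0.05, -2.91], [-0.05, -2.72], [-0.06, -2.53], [-0.07, -2.35], [-0.08, -2.18], [-0.1, -2.0], [-0.12, -1.83]]
1 [[-0.05, 0.03], [-0.05, 0.23], [-0.05, 0.42], [-0.06, 0.61], [-0.07, 0.79], [-0.08, 0.97], [-0.1, 1.14], [-0.12, 1.31]]
F [-0.09 -0.06 -0.28] 6.45
True 0.005 [0.6 2.4 1.7]
7.725
8.4917<stdin>:4: RuntimeWarning: Mean of empty slice.
  ret = um.true_divide(
  avg = a.mean(axis, **keepdims_kw)
<stdin>:4: RuntimeWarning: Degrees of freedom <= 0 for slice
  c *= np.true_divide(1, fact)
  c *= np.true_divide(1, fact)
Traceback (most recent call last):
ValueError: zero-size array to reduction operation maximum which has no identity
```

```bash
cat > w.py <<'E'
from h import *
psi=np.radians(-19.5); o=np.array([.513,.2605]); S=np.array([.472,-.270])
for k in(0,np.pi):
  for nm,p in(("pl",np.r_[o,.147]),("lift",np.r_[o,.24])):
    q=ik(p,down(psi+k)); print(k,nm,None if q is None else q.round(2))
  for yw in(-60,-40,-19.5,0,20,40,60):
    ps=np.radians(yw); x=np.array([np.cos(ps),np.sin(ps)]); q=[ik(np.r_[S-.029*x,z],down(ps+k)) for z in(.191,.25)]; print(yw,[None if a is None else a.round(2).tolist() for a in q])
x=np.array([np.cos(psi),np.sin(psi)])
gripper_open()
move_ptp(np.r_[o+.03*x,.33],down(psi))
print(get_time_s())
snap("wrist","w1")
im,d,c=snap("top","top2")
P=pts(d,c); z=P[...,2]; k=np.zeros(d.shape,bool); k[180:270,265:370]=1; k&=(z>.079)&(z<.1); Q=P[k]; print(len(Q))
if len(Q)>20: m=Q[:,:2].mean(0); w,V=np.linalg.eigh(np.cov((Q[:,:2]-m).T)); s=(Q[:,:2]-m)@V[:,1]; print(len(Q),m.round(4),V[:,1].round(3),np.ptp(s).round(3))
a=cv2.imread("pics/top2.png"); b=cv2.imread("pics/w1.png"); cv2.imwrite("pics/c2.png",np.hstack([cv2.resize(a[180:270,270:370],(330,297),interpolation=cv2.INTER_CUBIC),cv2.resize(b,(396,297))]))
E
python3 w.py
```

```text
0 pl [ 0.33  0.35 -0.11  1.11  0.   -2.47]
0 lift [ 0.33  0.31  0.07  1.32  0.   -2.47]
-60 [[-0.65, 0.22, -0.18, 1.17, 0.0, -2.74], [-0.65, 0.2, -0.06, 1.31, 0.0, -2.74]]
-40 [[-0.67, 0.21, -0.19, 1.17, 0.0, -3.11], [-0.67, 0.19, -0.07, 1.31, 0.0, -3.11]]
-19.5 [[-0.69, 0.21, -0.19, 1.17, 0.0, 2.8], [-0.69, 0.19, -0.07, 1.31, 0.0, 2.8]]
0 [[-0.7, 0.22, -0.18, 1.17, 0.0, 2.44], [-0.7, 0.2, -0.06, 1.31, 0.0, 2.44]]
20 [[-0.71, 0.23, -0.16, 1.18, 0.0, 2.08], [-0.71, 0.21, -0.04, 1.32, 0.0, 2.08]]
40 [[-0.72, 0.25, -0.14, 1.18, 0.0, 1.72], [-0.72, 0.23, -0.02, 1.32, 0.0, 1.72]]
60 [[-0.72, 0.27, -0.11, 1.19, 0.0, 1.37], [-0.72, 0.25, 0.0, 1.33, 0.0, 1.37]]
3.141592653589793 pl [ 0.33  0.35 -0.11  1.11  0.    0.67]
3.141592653589793 lift [0.33 0.31 0.07 1.32 0.   0.67]
-60 [[-0.65, 0.22, -0.18, 1.17, 0.0, 0.4], [-0.65, 0.2, -0.06, 1.31, 0.0, 0.4]]
-40 [[-0.67, 0.21, -0.19, 1.17, 0.0, 0.03], [-0.67, 0.19, -0.07, 1.31, 0.0, 0.03]]
-19.5 [[-0.69, 0.21, -0.19, 1.17, 0.0, -0.35], [-0.69, 0.19, -0.07, 1.31, 0.0, -0.35]]
0 [[-0.7, 0.22, -0.18, 1.17, 0.0, -0.7], [-0.7, 0.2, -0.06, 1.31, 0.0, -0.7]]
20 [[-0.71, 0.23, -0.16, 1.18, 0.0, -1.06], [-0.71, 0.21, -0.04, 1.32, 0.0, -1.06]]
40 [[-0.72, 0.25, -0.14, 1.18, 0.0, -1.42], [-0.72, 0.23, -0.02, 1.32, 0.0, -1.42]]
60 [[-0.72, 0.27, -0.11, 1.19, -0.0, -1.77], [-0.72, 0.25, 0.0, 1.33, -0.0, -1.77]]
12.7
294
294 [ 0.4958 -0.0095] [-0.993 -0.121] 0.101
```

View pics/c2.png

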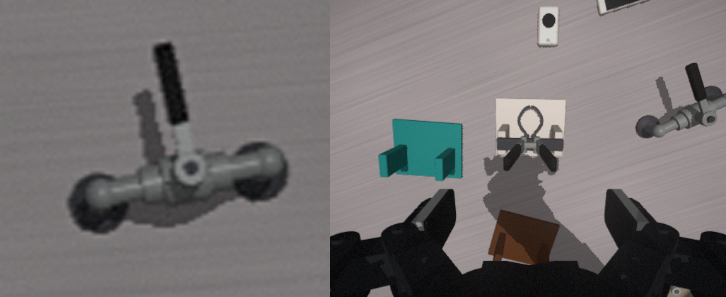

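The left half of the crop shows the lever across the pipe, pivot (190,168) and tip (163,45), 91° from the pipe by pixels. The wrist view on the right shows the pliers centred on the white rest with the ring ahead, at about (530,120). Next I measure both from depth.

```bash
cat > m2.py <<'E'
from h import *
def line(Q):
    m=Q[:,:2].mean(0); w,V=np.linalg.eigh(np.cov((Q[:,:2]-m).T)); a=V[:,1]*np.sign(V[1,1]); s=(Q[:,:2]-m)@a; return m,a,s
im,d,c=load("top2"); P=pts(d,c); z=P[...,2]; k=np.zeros(d.shape,bool); k[180:270,265:370]=1
Q=P[k&(z>.046)&(z<.057)]; piv=np.array([.461,-.011]); r=np.linalg.norm(Q[:,:2]-piv,axis=1); Q=Q[(r>.032)&(r<.075)]
m,a,s=line(Q); print("pipe",len(Q),m.round(4),a.round(3),"yaw",np.degrees(np.arctan2(-a[0],a[1])).round(2),np.ptp(s).round(3),s.min().round(3))
im,d,c=load("w1"); P=pts(d,c); z=P[...,2]; psi=np.radians(-19.5); R=np.array([[np.cos(psi),np.sin(psi)],[-np.sin(psi),np.cos(psi)]])
o=np.array([.513,.2605]); L=(P[...,:2]-o)@R.T; near=(abs(L[...,0])<.08)&(abs(L[...,1])<.08)&(d>0)
val=im.max(-1)
for nm,mk in(("handtop",(z>.183)&(z<.2)),("hand",(z>.12)&(z<.2)),("bar+cheek",(z>.074)&(z<.1)),("dark bar",(z>.076)&(z<.1)&(val<70)),("light cheek",(z>.06)&(z<.09)&(val>100)),("plate",(z<.015)&(val>185))):
    mk=mk&near; Q=P[mk]; l=L[mk]
    if len(l)<5: print(nm,len(l)); continue
    (cx,cy),(w,h),an=cv2.minAreaRect((l*1000).astype(np.float32)); print(nm,len(l),"mean",(l.mean(0)*1e3).round(1),"box c",round(cx,1),round(cy,1),"wh",round(w,1),round(h,1),round(an,1),"z",np.median(Q[:,2]).round(4), "y ext",(l[:,1].min()*1e3).round(1),(l[:,1].max()*1e3).round(1))
ring=near&(z>.018)&(z<.034)&(val<110)&(L[...,0]>.005); l=L[ring]; print("ring",len(l),(l.min(0)*1e3).round(1),(l.max(0)*1e3).round(1))
E
python3 m2.py
```

```text
pipe 253 [ 0.4603 -0.0171] [-0.119  0.993] yaw 6.86 0.14 -0.068
handtop 430 mean [ 2.2 -0.1] box c 1.7 -0.3 wh 63.9 17.2 88.9 z 0.1908 y ext -32.3 31.7
hand 1132 mean [ 3.5 -0.3] box c 1.4 -0.3 wh 63.9 17.7 88.8 z 0.1734 y ext -32.3 31.7
bar+cheek 1810 mean [ 3.2 -0. ] box c 0.7 -0.0 wh 106.2 40.5 88.9 z 0.09 y ext -53.3 52.9
dark bar 537 mean [2.8 3.8] box c 2.4 -0.8 wh 103.3 20.9 88.1 z 0.09 y ext -52.5 51.0
light cheek 492 mean [5.4 0.6] box c 0.8 -0.0 wh 106.1 40.5 88.8 z 0.0819 y ext -53.3 52.9
plate 4071 mean [35.7 -0.6] box c 13.3 -0.5 wh 128.2 107.9 89.0 z 0.0104 y ext -64.9 63.6
ring 384 [  5.  -40.8] [57.2 48.9]
```

The valve reads closed: lever 6.95° against pipe normal 6.86°. The pliers sit within about 1 mm of the estimate with yaw −20.6°, and the bar measures 106×21 mm, as described. Now I grasp, squeeze and lift.

```bash
cat > g.py <<'E'
from h import *
psi=np.radians(-20.6); R=np.array([[np.cos(psi),-np.sin(psi)],[np.sin(psi),np.cos(psi)]])
o=np.array([.513,.2605])+R@[.0012,-.0002]
move_ptp(np.r_[o,.235],down(psi)); print(move_linear(np.r_[o,.147],vel=.1,f_stop=15),get_wrist_force().round(1))
gripper_close(60); wait(.3); print("w",get_width(),get_wrist_force().round(1),get_torque().round(2))
print(move_linear(np.r_[o,.250],vel=.08)); wait(.2); print("w",get_width(),get_wrist_force().round(2),get_torque().round(3),get_tcp_pos().round(4),get_time_s())
snap("wrist","w2"); snap("scene","s2")
a=cv2.imread("pics/s2.png"); b=cv2.imread("pics/w2.png"); cv2.imwrite("pics/c3.png",np.hstack([cv2.resize(a[60:220,240:400],(400,400),interpolation=cv2.INTER_CUBIC),cv2.resize(b,(400,300))[:, :].copy() if 0 else cv2.copyMakeBorder(cv2.resize(b,(400,300)),0,100,0,0,cv2.BORDER_CONSTANT)]))
E
python3 g.py
```

```text
False [-0.5 -0.4  0.1]
w 0.02725682898025686 [-2.3 -1.2 10.1] [-0.38  0.41  0.05]
False
w 0.027012205207480502 [-0.13  0.55 -3.57] [-0.04  -0.02   0.067] [0.5139 0.2598 0.2496] 16.825
```

View pics/c3.png

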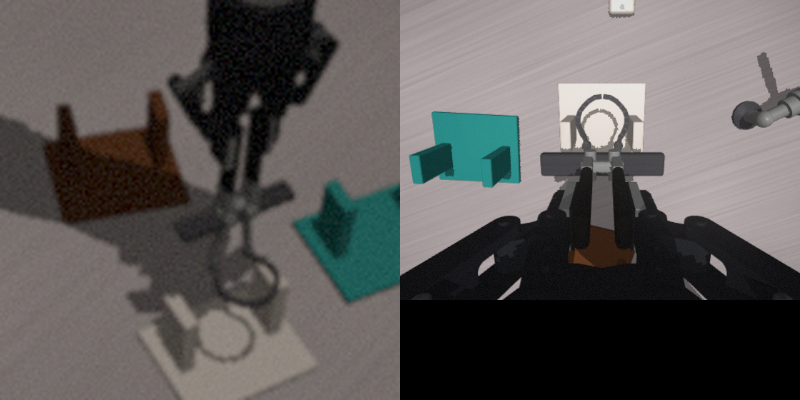

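The scene view shows the pliers lifted clear and upright with the ring below. The wrist view shows the ring at about (603,125), opened around its lugs at (603,150). Next I measure the ring and bar in the tool frame.

```bash
cat >> h.py <<'E'
def circ(l):
    A=np.c_[2*l,np.ones(len(l))]; s=np.linalg.lstsq(A,(l**2).sum(1),rcond=None)[0]; return s[:2],np.sqrt(s[2]+s[:2]@s[:2])
def toolpts(tag,tcp,rv):
    im,d,c=load(tag); P=pts(d,c); return im,d,(P-tcp)@Ro.from_rotvec(rv).as_matrix(),c
E
cat > m3.py <<'E'
from h import *
import sys
tcp=get_tcp_pos(); rv=get_orientation(); print(tcp.round(4),(Ro.from_rotvec(rv).as_matrix()@[0,0,1]).round(4))
im,d,L,c=toolpts(sys.argv[1],tcp,rv); val=im.max(-1); ok=d>0
x,y,z=L[...,0],L[...,1],L[...,2]
ring=ok&(abs(z-.122)<.008)&(x>.004)&(x<.065)&(abs(y)<.035); l=L[ring]
print("ring",len(l),"z",np.percentile(l[:,2],[10,50,90]).round(4),"x",l[:,0].min().round(4),l[:,0].max().round(4),"y",l[:,1].min().round(4),l[:,1].max().round(4))
cc,r=circ(l[:,:2]); print("circle",cc.round(4),r.round(4))
# inner width rows near ring centre, and tilt plane
A=np.c_[l[:,:2],np.ones(len(l))]; print("plane",np.linalg.lstsq(A,l[:,2],rcond=None)[0].round(4))
for x0 in(.020,.025,.029,.033,.038):
    yy=l[abs(l[:,0]-x0)<.002][:,1]; n,p=yy[yy<0],yy[yy>0]; print(x0,"y-",n.min().round(4),n.max().round(4),"y+",p.min().round(4),p.max().round(4))
bar=ok&(abs(z-.060)<.010)&(abs(x)<.02)&(abs(y)<.07)&(abs(y)>.02); b=L[bar]; (cx,cy),wh,an=cv2.minAreaRect((b[:,:2]*1e3).astype(np.float32)); print("bar",len(b),round(cx,1),round(cy,1),np.round(wh,1),round(an,2),"z",np.median(b[:,2]).round(4), "z by side",np.median(b[b[:,1]<0][:,2]).round(4),np.median(b[b[:,1]>0][:,2]).round(4))
E
python3 m3.py w2
```

```text
[0.514  0.2599 0.2498] [-3.e-04 -1.e-04 -1.e+00]
ring 1208 z [0.1197 0.1206 0.1216] x 0.0041 0.0549 y -0.0281 0.0287
circle [0.0267 0.0005] 0.0258
plane [-0.0009 -0.0018  0.1207]
0.02 y- -0.0267 -0.0207 y+ 0.0219 0.0279
0.025 y- -0.0281 -0.0227 y+ 0.0233 0.0287
0.029 y- -0.028 -0.0227 y+ 0.0238 0.0285
0.033 y- -0.0271 -0.0217 y+ 0.0225 0.0283
0.038 y- -0.0255 -0.0187 y+ 0.0192 0.0267
bar 3404 -1.1 0.4 [106.2  20. ] 89.96 z 0.0595 z by side 0.0595 0.0595
```

The ring is fully spread (inner width 46.5 mm), level, and its mid-plane is 122.6 mm below the TCP, against a nominal 122 mm. I carry it to a hover over the spindle, then compare ring and stub in the same wrist view.

```bash
cat > t.py <<'E'
from h import *
psi=np.radians(-78); S=np.array([.472,-.270]); R=np.array([[np.cos(psi),np.sin(psi)],[np.sin(psi),-np.cos(psi)]])
off=np.array([.028,.0005]); t=S-R@off
move_linear(get_tcp_pos()+[0,0,.035],vel=.15)
q=ik(np.r_[t,.285],down(psi)); print(q.round(2)); movej(q); move_linear(np.r_[t,.24],down(psi),vel=.1); wait(.3)
print(get_time_s(),get_width(),get_wrist_force().round(2))
snap("wrist","w3"); snap("scene","s3")
E
cat > m4.py <<'E'
from h import *
import sys
tag=sys.argv[1]; tcp=get_tcp_pos(); rv=get_orientation(); Rt=Ro.from_rotvec(rv).as_matrix()
im,d,L,c=toolpts(tag,tcp,rv); x,y,z=L[...,0],L[...,1],L[...,2]; Z=tcp[2]-z
near=(d>0)&(x>-.01)&(x<.11)&(abs(y)<.07)
ring=near&(abs(z-.1206)<.004)&(x>.004)&(x<.065)&(abs(y)<.035); l=L[ring]
for x0 in(.020,.025,.029,.033):
    yy=l[abs(l[:,0]-x0)<.002][:,1]; n,p=yy[yy<0],yy[yy>0]; print(x0,"in",n.max().round(4),p.min().round(4),"mid",((n.max()+p.min())/2).round(4),"out mid",((n.min()+p.max())/2).round(4))
xx=l[abs(l[:,1])<.003][:,0]; xx=xx[xx>.03]; print("far side x",xx.min().round(4),xx.max().round(4), "z",np.median(l[:,2]).round(4))
for nm,lo,hi in(("stubtop",.091,.097),("hub",.062,.068),("disc",.044,.050)):
    k=near&(Z>lo)&(Z<hi)
    if nm!="disc": k&=(x<.075)
    Q=L[k]; 
    if len(Q)<20: print(nm,len(Q)); continue
    (cx,cy),r=cv2.minEnclosingCircle(Q[:,:2].astype(np.float32)); print(nm,len(Q),"tool",round(cx,4),round(cy,4),"r",round(r,4),"z",np.median(Z[k]).round(4),"x",Q[:,0].min().round(4),Q[:,0].max().round(4),"y",Q[:,1].min().round(4),Q[:,1].max().round(4))
b=cv2.imread(f"pics/{tag}.png"); cv2.imwrite(f"pics/{tag}c.png",cv2.resize(b[60:300,140:440],(600,480),interpolation=cv2.INTER_CUBIC))
E
python3 t.py && python3 m4.py w3
```

```text
[-0.63  0.21  0.04  1.4   0.   -2.41]
20.0417 0.02705267561212255 [ 0.15  0.22 -2.54]
0.02 in -0.0202 0.0213 mid 0.0005 out mid 0.0006
0.025 in -0.0219 0.0236 mid 0.0009 out mid 0.0006
0.029 in -0.0225 0.0241 mid 0.0008 out mid 0.0005
0.033 in -0.0217 0.0233 mid 0.0008 out mid 0.001
far side x 0.0515 0.0558 z 0.1201
stubtop 1513 tool 0.0276 0.0016 r 0.02 z 0.0958 x 0.0078 0.0475 y -0.0181 0.0209
hub 820 tool 0.0276 0.0017 r 0.03 z 0.0671 x -0.0023 0.0571 y -0.0263 0.0285
disc 5695 tool 0.0273 0.0016 r 0.06 z 0.0491 x -0.01 0.0865 y -0.058 0.0613
```

View pics/w3c.png

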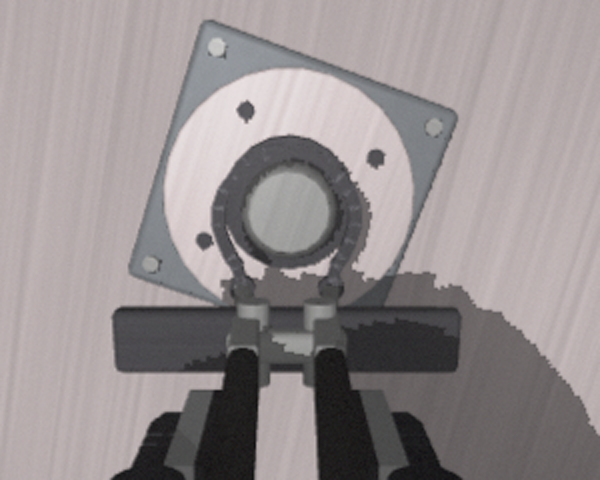

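The crop shows the stub at about (289,210) well inside the spread ring, which spans about (218–358, 140–290). The stub, hub and disc centres agree in the tool frame: (27.6, 1.6) mm with radii of 20, 30 and 60 mm. I fit the ring's inner edge, correct by about 1 mm, go down to just above the stub and re-measure.

```bash
cat > m5.py <<'E'
from h import *
def rel(tag,tcp,rv):
    im,d,L,c=toolpts(tag,tcp,rv); x,y,z=L[...,0],L[...,1],L[...,2]; Z=tcp[2]-z
    near=(d>0)&(x>-.01)&(x<.075)&(abs(y)<.07)
    st=L[near&(Z>.091)&(Z<.0985)&(np.hypot(x-.028,y-.001)<.0212)]; (sx,sy),sr=cv2.minEnclosingCircle(st[:,:2].astype(np.float32))
    l=L[near&(abs(z-.1206)<.004)&(x>.008)&(np.hypot(x-.028,y-.001)>.0205)&(np.hypot(x-.028,y-.001)<.034)]
    e=l[:,:2]-[.028,.001]; a=np.degrees(np.arctan2(e[:,1],e[:,0])); r=np.hypot(*e.T); out={}
    for nm,f in(("in",np.min),("out",np.max)):
        p=[]
        for b in range(-120,120,8):
            k=(a>=b)&(a<b+8)
            if k.sum()>3: i=np.where(k)[0][f(r[k])==r[k]][0]; p.append(l[i,:2])
        out[nm]=circ(np.array(p))
    print(tag,"stub",np.round([sx,sy,sr],4),"in",out["in"][0].round(4),out["in"][1].round(4),"out",out["out"][0].round(4),out["out"][1].round(4),"stubZ",np.median(tcp[2]-st[:,2]).round(4),"ringtop tool z",np.median(l[:,2]).round(4))
    ctr=(out["in"][0]+out["out"][0])/2
    # clearance: gaps to stub circle r=20
    g=np.hypot(*(l[:,:2]-[sx,sy]).T)-.020; print("  min gap mm by quadrant",[ (g[(a>=q)&(a<q+60)].min()*1e3).round(1) for q in(-120,-60-30,-30,30,60)])
    return ctr-[sx,sy]
E
python3 - <<'E'
from m5 import *
tcp=get_tcp_pos(); rv=get_orientation(); e=rel("w3",tcp,rv); print("err mm",(e*1e3).round(2))
R=Ro.from_rotvec(rv).as_matrix(); s=-e; 
assert np.linalg.norm(s)<.003
move_linear(tcp+R@np.r_[s,0]-[0,0,.013],vel=.05); wait(.3)
tcp=get_tcp_pos(); rv=get_orientation(); snap("wrist","w4"); e=rel("w4",tcp,rv); print("err mm",(e*1e3).round(2),tcp.round(4),get_wrist_force().round(2),get_time_s())
E
```

```text
w3 stub [0.0276 0.0016 0.02  ] in [0.028  0.0007] 0.023 out [0.0278 0.0007] 0.0281 stubZ 0.0961 ringtop tool z 0.1201
  min gap mm by quadrant [np.float64(3.5), np.float64(3.6), np.float64(2.8), np.float64(2.1), np.float64(1.8)]
err mm [ 0.29 -0.87]
w4 stub [0.0278 0.0009 0.0201] in [0.0279 0.0008] 0.0231 out [0.0277 0.0009] 0.0281 stubZ 0.096 ringtop tool z 0.1203
  min gap mm by quadrant [np.float64(2.9), np.float64(2.8), np.float64(2.9), np.float64(2.6), np.float64(2.8)]
err mm [ 0.   -0.05] [ 0.466  -0.2426  0.2276] [-1.23 -0.48 -2.32] 20.8917
```

The ring is centred to about 0.1 mm, with a 2.6–2.9 mm gap all round. Relative to the stub top its mid-plane is at 103.3 mm, so I lower it 34.3 mm with a force guard.

```bash
cat > d.py <<'E'
from m5 import *
tcp=get_tcp_pos(); F=get_wrist_force()
print(move_linear(np.r_[tcp[:2],tcp[2]-.0343],vel=.03,f_stop=5)); wait(.4)
tcp=get_tcp_pos(); rv=get_orientation(); print(tcp.round(4),F.round(2),get_wrist_force().round(2),get_torque().round(2),get_width(),get_time_s())
snap("wrist","w5"); im,d,c=snap("scene","s5")
e=rel("w5",tcp,rv); print("err",(e*1e3).round(2))
im,d,L,_=toolpts("w5",tcp,rv); x,y,z=L[...,0],L[...,1],L[...,2]; rr=np.hypot(x-.0278,y-.0009); ok=d>0
for nm,k in(("stub",rr<.014),("ring",(rr>.024)&(rr<.027)&(x>.02)),("hub",(rr>.0285)&(rr<.0297)&(x>.02)),("disc",(rr>.036)&(rr<.05)&(x>.05))):
    Z=(tcp[2]-z)[ok&k]; print(nm,np.percentile(Z,[15,50,85]).round(4))
u,v=map(int,proj([.472,-.27,.07],c)); b=cv2.imread("pics/s5.png"); cv2.imwrite("pics/c5.png",np.hstack([cv2.resize(b[max(v-60,0):v+60,max(u-50,0):u+50],(400,480),interpolation=cv2.INTER_CUBIC),cv2.resize(cv2.imread("pics/w5.png")[60:300,180:380],(400,480),interpolation=cv2.INTER_CUBIC)]))
E
python3 d.py
```

```text
False
[ 0.466  -0.2427  0.1933] [-1.23 -0.48 -2.32] [ 0.4   0.31 -3.14] [0.02 0.02 0.05] 0.02708544242519194 22.575
w5 stub [0.0278 0.0007 0.0201] in [0.0277 0.001 ] 0.0228 out [0.0279 0.0009] 0.0281 stubZ 0.096 ringtop tool z 0.1203
  min gap mm by quadrant [np.float64(1.1), np.float64(0.8), np.float64(2.5), np.float64(1.2), np.float64(3.0)]
err [-0.04  0.25]
stub [0.0958 0.0969 0.2904]
ring [0.0722 0.0729 0.0737]
hub [0.066  0.0671 0.0679]
disc [0.0486 0.0494 0.0501]
```

View pics/c5.png

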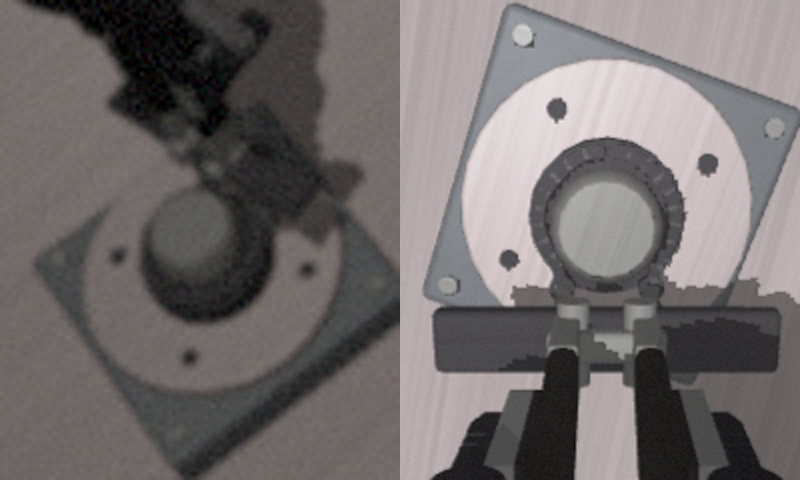

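In the final view the ring surrounds the stub evenly at (608,220) in the wrist picture, and nothing touches. Relative to the hub the mid-plane is at about 68.8 mm (target 69), and the only force is the pliers' weight. I hand in.

Run:
```python
from rig import *
print(get_tcp_pos(),get_width(),get_wrist_force().round(2),get_time_s()); close_job()
```

```text
[ 0.46599039 -0.24263753  0.19324214] 0.027159468712217888 [-0.51  0.38 -2.91] 22.675
the job is handed in; nothing more can be done
```

I closed the valve, then squeezed and lifted the pliers and lowered the spread ring over the spindle to the groove. I handed in at 22.7 s, still holding the pliers upright and squeezed. No verdict was reported.

**Valve:** I pushed the lever clockwise until the 9 N force stop tripped. Depth then put the lever within about 0.1° of square to the pipe, which is closed.

**Ring:**
- **Spread and level:** the inner width was about 46.5 mm after lifting.
- **Centring:** the ring's fitted centre lay within about 0.3 mm of the stub's.
- **Height:** its mid-plane was at about 68.5–68.9 mm, against 69 mm for the groove.
- **Contact:** the force guard did not trip on the way down. The last wrist reading was about 3 N, roughly the pliers' weight.

**Checks that disagreed:**
- The wrist camera read heights about 2 mm high, so I set the ring's height relative to the stub and hub seen in the same view.
- With the ring down, the raw gap estimate dropped to 0.8–1.2 mm in places. I put this down to stub-wall pixels mixing into the ring's edge, since the gap was 2.6–2.9 mm just above the stub and the outer-edge fit stayed centred.
- The gripper read 27 mm rather than the 32 mm given for fully squeezed handles, but the measured ring width showed it fully spread.

I commanded no contact with the phone or the fobs, and I did not measure their positions again at the end.

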